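# Prop the guard and square the pallet on a laser marker

### The arm

A 6-joint arm with a two-finger parallel gripper is mounted at the origin on the work surface. World frame = base frame: x ahead of the robot, y to its left, z up, the work surface at z = 0. Lengths are in m, angles in rad, forces in N, time in s.
With the tool pointing down it reaches from about 0.225 to 0.725 m from the base axis. Payload 3.1 kg.
Tool frame: the origin (TCP) lies midway between the tips of the shut fingers; the grasp point (between the pads) lies 19 mm behind it; z points along the fingers, y is the line along which they close (so a half turn about z gives the same grasp; the last joint's range is limited). The gripper opens to 85 mm and grips with 20 to 120 N. Pads are 22 mm wide; open, the fingers measure 114 mm over their backs; the gripper's body (76 mm by 85 mm) begins 54 mm behind the grasp point. The pads swing forward as they close: fully open they stand 13 mm farther back than shut.
Start: joints at [-1.439, 0.048, 0.099, 1.622, 0, 1.443], TCP at [0.135, -0.507, 0.199] pointing down, gripper open.
Joint ranges: [-2.91, 2.91], [-0.99, 1.94], [-1.21, 1.42], [-2.12, 2.29], [-1.49, 1.47], [-3.14, 3.14]. Speed limits (rad/s): [2.79, 2.79, 3.14, 3.14, 3.14, 3.14].

### API

Orientations are given as a rotation vector (axis times angle).
In Python, from cell import env, eyes gives the robot as it stands. The module is installed in compiled form; this text tells all that it offers.
- The arm moves only by the shell command python3 -m handwheel 'ROWS' [FORCE]. ROWS is JSON, a list of rows, each an object of numbers: "x", "y", "z": the shift along the tool's x, y, z as a fraction of full scale; "wx", "wy", "wz": the turn, a rotation vector about the tool's x, y, z as a fraction of full scale; "jaw": the gripper command: -1 is fully open, 1 is shut, values between are in proportion. In form: [{"x": .., "y": .., "z": .., "wx": .., "wy": .., "wz": .., "jaw": ..}, ...]. A call has exactly 5 rows; each row is the pose to reach, as a shift and turn from the pose commanded when the call began, along the tool's axes at that moment; what a row does not reach only later rows make up. Full scale, the value 1, is 1 m for a shift and 60 degrees for a turn. A row lasts 1/8 s, in which the tool goes at most 62.5 mm and 10.7 degrees, less where a joint would pass 70% of its speed; a pose out of reach is approached as far as the arm can. A call with a number of a shift or a turn outside -1 to 1 is refused whole. A call with a gripper value outside its range is refused whole. The fingers move at their own pace and stop on an object; FORCE is the grip in N (left out, the last holds). Time passes only in rows, so rows that repeat a pose let the fingers close, or fill a call up. It gives the time, the measured TCP pose, the force, the opening and the grip force at its end, in the units of the state.
- env.state(): the state, without advancing time (a new reading comes with each control period).
- eyes.get_image(name): name is "scene" or "side" or "wrist"; returns the picture (420x560x3 uint8, red, green, blue); there is no depth.
- eyes.camera_info(name): a dict with "K" (3x3 intrinsics, pixels), "k1" (the pictures are not rectified: a ray, as slopes to the right and down, at radius r is drawn at 1 + k1 r^2 times it, then the intrinsics apply), "rvec" (rotation vector, rad) and "tvec" (3), from world to camera coordinates, as OpenCV has them; the wrist camera has in their place "hand_eye" (4x4, takes a point from camera to tool coordinates, whose origin is the TCP and whose axes are the flange's). Camera axes: x right, y down, z forward; pixel columns grow to the right and rows downward; lengths in m; the calibration is good to about 2 mm. A picture is of the moment at which its call begins: read the wrist's pose just before it. camera_info takes no time and is no camera call.
- env.job_done(): hands the job in; it is judged then, once.
The state is a dict: "t": time; "q": joint angles; "qvel": joint speeds; "effort": joint torques, N m; "eef_pos": TCP position; "tool_rot": TCP orientation; "wrist_force": force on the tool from outside, world axes, zero at the start; "moment": the same for the moment, N m; "gripper_width": finger opening in m; "gripper_force": force on a finger pad.
Only numpy, scipy, OpenCV 4.12 (cv2) and the standard library are available. Lean on these libraries where they do the work, as an engineer would, in place of code of your own. Each camera call takes 0.05 s, during which the arm holds its last target. There are 200 camera calls.

### The job

Make the jeweller's laser marker ready: first swing the orange guard wide open by its brass stay, dropping the stay's middle hole right down over the steel peg so the guard is held there. Then, without lifting it, turn the teal pallet square and flush against the fence by pushing its blue corner lug, with the slot at its opposite corner kept on the locating pin. Do not hit the white overhead arm or disturb the other things on the bench, and leave the guard propped.

Things in the scene. Friction and masses are not known exactly. Their poses are not given: they have to be found in the camera images.
- machine: grey bed of the laser marker, fixed, 355 x 280 x 20 mm; origin on the bench. Machine coordinates used below: mm along its x (away from the robot) and y (left), heights above the bed's top (20 mm above the bench). Bed: x -185..170, y -100..180. Fence: dark block 75 x 14 mm, 16 high, x -10..65, its face towards the pallet at y = -45
- optic_arm: white overhead arm, fixed: beam over x -53..122, y 0..42, heights 62..104, on a column at its far end, x 121..163, y -5..47, 200 high. An upright gripper cannot finish the push beside it; a tool leaning out to the machine's +y side by 25 to 40 degrees can. Machine's axes; origin at the bed's top above the machine's origin
- locating_pin (a point): top centre of the steel locating pin, 14 mm across, 26 mm high, at machine (-74, -29)
- pallet_slot (a point): the pin's place in the pallet's slot, half-way up the plate, 64 mm to -x and 29 mm to -y of pallet_centre in the pallet's axes. At the start the pin is in the slot
- pallet_centre (a point): middle, half-way up, of the loose teal-anodised pallet, 150 (its x) x 90 x 12 mm, 0.35-0.7 kg, flat on the bed. Its slot (16.5 wide, 18 deep, open to -x) is at its -x -y corner. It starts turned 14-32 deg anticlockwise; it is square when its x lies along the machine's x, its -y side flush on the fence, the slot's end on the pin
- pallet_lug (a point): point in the middle of the outer (+y) side of the blue lug, 18 mm above the bed. The lug is a 40 x 16 mm block at the pallet's +x +y corner, flush with the plate's +y side, which together make an upright face from the bed to 32 mm height. Push here towards -y; the pallet pivots clockwise on the pin, with light friction (2 to 5 N)
- guard (a joint): angle of the orange guard about its upright hinge, rad: 0 = closed, along the machine's +x from the hinge; grows anticlockwise as it swings out to +y; stays where left (light friction). It is 1.75 when the middle hole is on the peg. Panel to 110 mm from the hinge, top 64 mm above the bed (the hinge post 64)
- guard_hinge (a point): top of the guard's hinge post, on the hinge axis, at machine (-85, 150)
- swivel (a joint): fold angle of the stay, rad: 0 = folded back along the guard towards its hinge; grows as the stay swings clockwise (from above) away from the guard's outer side. The stay's direction from the pivot, anticlockwise from machine x, is guard + 3.1416 - swivel; moves freely
- stay_pivot (a point): on the upright swivel axis of the stay, at the guard's free edge, 110 mm from the hinge axis
- stay (a joint): how far the stay is lifted on its swivel pin, m: 0 = fully down (by its weight), at most 0.045. It must be lifted 0.022 or more to pass over the peg
- stay_hole (a point): centre of the middle hole (red dot beside it) of the brass stay, half-way through. Stay: flat bar 184 x 26 x 6 mm, level, its underside 62 mm above the bed when down; holes 15 mm across at 91, 113 and 135 mm from the swivel axis, the middle one is wanted; 0.12 kg
- stay_knob (a point): centre of the upright red knob on the stay, 20 mm across and 26 mm tall (its foot on the stay's top), 158 mm from the swivel axis on the line of the holes; half-way up
- stay_peg (a point): round tip of the fixed steel stay peg, 10 mm across, 83 mm above the bed, at machine (-160, 160)
- blanks: bystander: small stack of brass blanks, 50 x 35 x 16 mm, on the bed near the robot
- loupe: bystander: black loupe 38 mm across, 32 mm high, on the bed behind the fence
- jar: bystander: amber jar 64 mm across, 85 mm high, on the bench to the left
- anvil: bystander: steel bench block 70 x 70 x 25 mm to the left of the bed
- mallet: bystander: hammer, 200 mm long, to the right
- ring_box: bystander: black card box 150 x 100 x 60 mm to the right
- scriber: bystander: screwdriver 160 mm long, red handle, to the left, near the robot

How it is judged:
By the outcome, as a careful person would: the job done as asked, in the order asked, and still so for the second after the job is handed in, with the robot touching nothing.
It also fails if it takes over 48 s, if anything falls off the work surface, if the arm or the gripper's body presses on something with over 40 N, if the wrist force passes 120 N, or if a joint passes its speed limit or range.

## Working session

There is one attempt and no reset: what is moved stays moved. The work goes in short steps, Python scripts to look and compute and a shell command to move; the robot and the scene stay as the last step left them, time stands still between calls to the robot, and variables do not carry over. Pictures are saved under pics/ and viewed, at most 10 in all, crops included, and the job is handed in when it is done.

```bash
mkdir -p pics
cat > h.py <<'E'
import numpy as np, cv2
from cell import env, eyes
from scipy.spatial.transform import Rotation as R
def ray(name,uv,st=None):
    c=eyes.camera_info(name);K=np.array(c["K"]);k1=c["k1"]
    uv=np.atleast_2d(np.array(uv,float))
    p=cv2.undistortPoints(uv[:,None],K,np.array([k1,0,0,0.]))[:,0]
    d=np.c_[p,np.ones(len(p))]
    if "rvec" in c:
        Rm=R.from_rotvec(np.ravel(c["rvec"])).as_matrix();t=np.ravel(c["tvec"])
        return -Rm.T@t,d@Rm
    H=np.array(c["hand_eye"]);st=st or env.state()
    T=np.eye(4);T[:3,:3]=R.from_rotvec(st["tool_rot"]).as_matrix();T[:3,3]=st["eef_pos"];T=T@H
    return T[:3,3],d@T[:3,:3].T
def onz(name,uv,z,st=None):
    o,d=ray(name,uv,st);return o+d*((z-o[2])/d[:,2])[:,None]
def tri(o1,d1,o2,d2):
    A=[];b=[]
    M=np.zeros((3,3));v=np.zeros(3)
    for o,d in((o1,d1),(o2,d2)):
        d=d/np.linalg.norm(d);P=np.eye(3)-np.outer(d,d);M+=P;v+=P@o
    return np.linalg.solve(M,v)
def proj(name,P,st=None):
    c=eyes.camera_info(name);P=np.atleast_2d(P)
    return cv2.projectPoints(P.astype(float),np.ravel(c["rvec"]).astype(float),np.ravel(c["tvec"]).astype(float),np.array(c["K"]),np.array([c["k1"],0,0,0.]))[0][:,0]
E
python3 - <<'E'
from h import *
for n in("scene","side"):
    im=eyes.get_image(n);cv2.imwrite(f"pics/{n}0.png",im[...,::-1])
    c=eyes.camera_info(n);print(n,ray(n,[280,210]),c["k1"],c["K"][0][0])
print(eyes.camera_info("wrist"));print(env.state())
E
```

```text
scene (array([1.16587015, 0.34932373, 0.77989658]), array([[-0.59638169, -0.40874292, -0.69084753]])) -0.04061055853625398 399.3176695217874
side (array([ 0.52083104, -0.93252912,  1.06349369]), array([[ 0.01745639,  0.67239126, -0.74004518]])) -0.047743693626310896 505.99552934814966
{'K': array([[361.65195741,   0.        , 286.40172071],
       [  0.        , 361.65195741, 204.52322226],
       [  0.        ,   0.        ,   1.        ]]), 'k1': 0.02258576713088854, 'hand_eye': array([[-6.94432731e-04, -9.66257313e-01, -2.57577799e-01,
         6.47451109e-02],
       [ 9.99999747e-01, -6.31002311e-04, -3.28917936e-04,
         3.23612135e-04],
       [ 1.55287175e-04, -2.57577962e-01,  9.66257507e-01,
        -1.75465557e-01],
       [ 0.00000000e+00,  0.00000000e+00,  0.00000000e+00,
         1.00000000e+00]])}
{'t': 0.1, 'q': array([-1.43877636e+00,  4.86856399e-02,  9.77620992e-02,  1.62201226e+00,
        6.11503405e-06,  1.44304023e+00]), 'qvel': array([ 0.00041082, -0.00170139,  0.00469418, -0.00165981, -0.00024976,
        0.00022303]), 'effort': array([ 2.50927747e-03, -3.39852691e+01,  3.20934999e+01,  1.59020891e-02,
       -9.83972541e-05, -6.42222915e-07]), 'eef_pos': array([ 0.13478328, -0.50676009,  0.19753345]), 'tool_rot': array([-3.11300769e+00, -4.06631744e-01, -2.43905809e-06]), 'wrist_force': array([-0.55918919, -0.19561363, -0.42203406]), 'moment': array([0.01532054, 0.04209116, 0.01809129]), 'gripper_force': 0.0, 'gripper_width': 0.08525093155714546}
```

View pics/scene0.png

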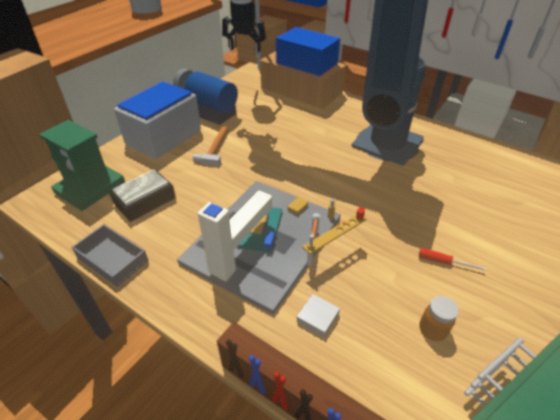

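View pics/side0.png

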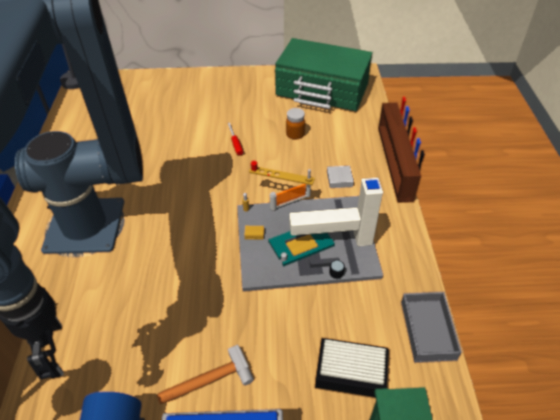

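The scene picture shows the machine in the centre, with the column at (215,240) and the red knob at (360,213). In the side picture the bed corners are near (238,207), (243,285) and (380,277). The stay runs from its pivot at (309,178) to the knob at (254,166), and the peg is at (246,200).

Run:
```python
from h import *
im=cv2.imread("pics/side0.png")[140:300,225:395]
cv2.imwrite("pics/side0c.png",cv2.resize(im,None,fx=3.7,fy=3.7,interpolation=cv2.INTER_CUBIC))
pts=onz("side",[[238,207],[243,285],[380,277]],0.02);print(pts)
print(onz("side",[254,166],.02+.068+.013), onz("scene",[360,213],.101))
```

```text
[[ 0.42819681  0.03189317  0.02      ]
 [ 0.44585056 -0.22963863  0.02      ]
 [ 0.78653136 -0.22041403  0.02      ]]
[[0.47675631 0.1110014  0.101     ]] [[0.47671856 0.1145482  0.101     ]]
```

View pics/side0c.png

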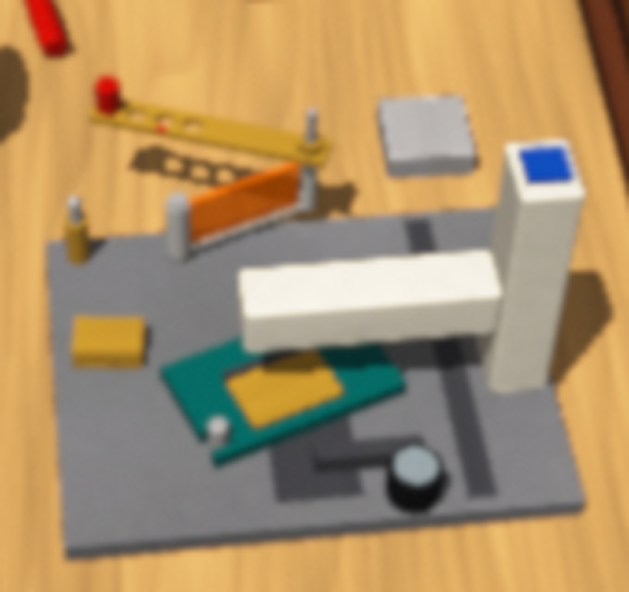

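The crop shows these points (in crop pixels): bed corners (47,243), (67,546) and (583,507), peg tip (74,200), hinge post top (178,198), locating pin top (218,425) and column top (546,165). The pallet is turned, with the pin in its slot.

Run:
```python
from h import *
px=np.array([[47,243],[67,546],[583,507],[74,200],[178,198],[218,425],[546,165]])/3.7+[225,140]
z=[.02,.02,.02,.103,.084,.046,.22]
m=np.array([[-185,180],[-185,-100],[170,-100],[-160,160],[-85,150],[-74,-29],[142,21]])/1000
w=np.array([onz("side",p,h)[0][:2] for p,h in zip(px,z)])
mc,wc=m-m.mean(0),w-w.mean(0)
a=np.arctan2((mc[:,0]*wc[:,1]-mc[:,1]*wc[:,0]).sum(),(mc*wc).sum())
Rm=np.array([[np.cos(a),-np.sin(a)],[np.sin(a),np.cos(a)]]);t=w.mean(0)-Rm@m.mean(0)
print("yaw",a,np.degrees(a),t);print((w-(m@Rm.T+t))*1000)
W=lambda x,y:Rm@np.array([x,y])/1000+t
# knob blob both views
rs=[]
for n in("scene","side"):
    im=cv2.imread(f"pics/{n}0.png").astype(int);b,g,r=im[...,0],im[...,1],im[...,2]
    mk=((r>120)&(g<70)&(b<70)).astype(np.uint8);N,L,S,C=cv2.connectedComponentsWithStats(mk)
    for i in range(1,N):
        if S[i,4]>8: print(n,S[i],C[i])
P=lambda x,y:(Rm.T@(np.array([x,y])-t))*1000
k=onz("side",[254,166],.101)[0];print("knob m",P(*k[:2]))
for nm,q,h in(("pivot",[312,145],.091),("lug?",[395,380],.03)):
    k=onz("side",np.array(q)/3.7+[225,140],h)[0];print(nm,k,P(*k[:2]))
print("peg",W(-160,160),"hinge",W(-85,150))
th=1.75
pv=np.array([-85,150])+110*np.array([np.cos(th),np.sin(th)]);d=np.array([-160,160])-pv;print("dist",np.hypot(*d)); e=d/np.hypot(*d);kn=pv+158*e
print("pivot end",pv,"knob end m",kn,W(*kn),"stay dir",np.degrees(np.arctan2(*e[::-1])))
```

```text
yaw 0.07098354834642254 4.067057735112845 [ 0.62206745 -0.13021149]
[[  2.48770286   0.77920167]
 [  1.59034847   5.91827561]
 [ -5.80412424  -2.87993713]
 [  1.95440788 -17.08643591]
 [  0.8200958    4.84505558]
 [ -0.94625297   3.52180251]
 [ -0.10217781   4.90203767]]
scene [358 208   6   7  27] [360.62962963 211.44444444]
scene [420 250  31  14 199] [434.86934673 256.8040201 ]
scene [273 372  14  10  76] [279.34210526 376.55263158]
side [398  97   8  21  80] [402.35  106.375]
side [287 123  15   7  29] [294.34482759 125.79310345]
side [409 128   8  22  75] [412.68       136.77333333]
side [232 136  12  19 130] [237.06923077 145.27692308]
side [251 161   6  10  43] [253.34883721 165.34883721]
side [292 188  13   6  56] [299.05357143 190.53571429]
knob m [-127.83743432  250.91149114]
pivot [0.62832284 0.06207736 0.091     ] [ 19.8775208  191.36095873]
lug? [ 0.67603828 -0.11437695  0.03      ] [54.95796617 11.966847  ]
peg [0.45112254 0.01803775] hinge [0.52664291 0.01338223]
dist 112.77930217314132
pivot end [-104.60706612  258.23845416] knob end m [-182.21069892  120.60969198] [ 0.43176149 -0.02282863] stay dir -119.41700043020073
```

```bash
cat >> h.py <<'E'
def down(yaw,tilt=None):
    y=np.radians(yaw);return R.from_matrix(np.array([[np.cos(y),np.sin(y),0],[np.sin(y),-np.cos(y),0],[0,0,-1]]))
def go(p,Rt):
    s=env.state();R0=R.from_rotvec(s["tool_rot"])
    d=R0.inv().apply(np.array(p)-s["eef_pos"]);w=(R0.inv()*Rt).as_rotvec()*3/np.pi
    print("t",round(s["t"],2),"shift",d.round(4),"turn",w.round(3),"|d| rows",np.linalg.norm(d)/.0625,np.linalg.norm(w)*60/10.7)
E
python3 -m handwheel '[{"x":0.46,"y":-0.43,"z":-0.13,"wz":-0.42,"jaw":-0.1},{"x":0.46,"y":-0.43,"z":-0.13,"wz":-0.42,"jaw":-0.1},{"x":0.46,"y":-0.43,"z":-0.13,"wz":-0.42,"jaw":-0.1},{"x":0.46,"y":-0.43,"z":-0.13,"wz":-0.42,"jaw":-0.1},{"x":0.46,"y":-0.43,"z":-0.13,"wz":-0.42,"jaw":-0.1}]' 40
python3 -c "
from h import *
go([.47,.03,.33],down(40))"
```

```text
t 0.1 shift [ 0.4619 -0.4329 -0.1314] turn [-0.002 -0.001 -0.419] |d| rows 10.344826264027935 2.347310566030644$[0]: bad value
```

```bash
python3 -m handwheel '[{"x":0.46,"y":-0.43,"z":-0.13,"wx":0,"wy":0,"wz":-0.42,"jaw":-0.1},{"x":0.46,"y":-0.43,"z":-0.13,"wx":0,"wy":0,"wz":-0.42,"jaw":-0.1},{"x":0.46,"y":-0.43,"z":-0.13,"wx":0,"wy":0,"wz":-0.42,"jaw":-0.1},{"x":0.46,"y":-0.43,"z":-0.13,"wx":0,"wy":0,"wz":-0.42,"jaw":-0.1},{"x":0.46,"y":-0.43,"z":-0.13,"wx":0,"wy":0,"wz":-0.42,"jaw":-0.1}]' 40
python3 -c "
from h import *
go([.47,.03,.33],down(40))"
```

```text
t: 0.72
eef_pos: [0.2978, -0.2461, 0.2617]
tool_rot: [-2.952, -1.075, -0.0]
wrist_force: [1.1, 0.2, 0.5]
gripper_width: 0.047
gripper_force: 0.0
t 0.72 shift [ 0.3095 -0.1006 -0.0682] turn [-0.    -0.     0.001] |d| rows 5.320362789620643 0.004036484037002525
```

```bash
python3 -m handwheel '[{"x":0.29,"y":-0.095,"z":-0.065,"wx":0,"wy":0,"wz":0,"jaw":-0.1},{"x":0.29,"y":-0.095,"z":-0.065,"wx":0,"wy":0,"wz":0,"jaw":-0.1},{"x":0.29,"y":-0.095,"z":-0.065,"wx":0,"wy":0,"wz":0,"jaw":-0.1},{"x":0.29,"y":-0.095,"z":-0.065,"wx":0,"wy":0,"wz":0,"jaw":-0.1},{"x":0.29,"y":-0.095,"z":-0.065,"wx":0,"wy":0,"wz":0,"jaw":-0.1}]'
python3 - <<'E'
from h import *
import json
s=env.state();im=eyes.get_image("wrist");cv2.imwrite("pics/w1.png",im[...,::-1])
json.dump({k:np.array(s[k]).tolist() for k in("eef_pos","tool_rot")},open("w1.json","w"));print(s["eef_pos"],s["qvel"].round(3))
E
```

```text
t: 1.35
eef_pos: [0.4586, 0.0134, 0.3269]
tool_rot: [2.951, 1.077, -0.0]
wrist_force: [1.2, -0.8, 0.4]
gripper_width: 0.0468
gripper_force: 0.0
[0.45857705 0.01342898 0.32687834] [ 1.021  0.719  0.88   0.157 -0.006  1.021]
```

View pics/w1.png

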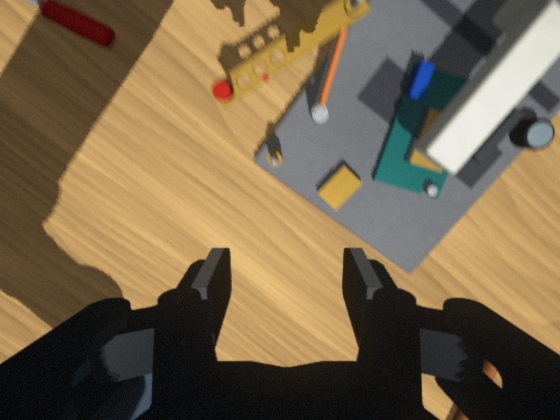

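The wrist view shows the knob top at (222,90), peg at (275,155), hinge top at (320,114) and locating pin at (432,190). The bed corners are at (258,156) and (410,271), and the swivel pin is at (353,5). The blue lug is at (422,80).

Run:
```python
from h import *
import json
s=json.load(open("w1.json"))
im=cv2.imread("pics/w1.png")
cv2.imwrite("pics/w1c.png",cv2.resize(im[0:200,200:460],None,fx=3,fy=3,interpolation=cv2.INTER_CUBIC))
px=[[258,156],[410,271],[320,114],[432,190],[275,156]];z=[.02,.02,.084,.046,.103]
m=np.array([[-185,180],[-185,-100],[-85,150],[-74,-29],[-160,160]])/1000
w=np.array([onz("wrist",p,h,s)[0][:2] for p,h in zip(px,z)])
for n in (4,5):
  mm,ww=m[:n],w[:n];mc,wc=mm-mm.mean(0),ww-ww.mean(0)
  a=np.arctan2((mc[:,0]*wc[:,1]-mc[:,1]*wc[:,0]).sum(),(mc*wc).sum())
  Rm=np.array([[np.cos(a),-np.sin(a)],[np.sin(a),np.cos(a)]]);t=ww.mean(0)-Rm@mm.mean(0)
  print(np.degrees(a),t,((w-(m@Rm.T+t))*1000).round(1).tolist())
for nm,p,h in(("knobtop",[222,90],.114),("pivot",[353,5],.1),("lug",[422,80],.052)):
  q=onz("wrist",p,h,s)[0];print(nm,q,Rm.T@(q[:2]-t)*1000)
```

```text
3.1525385324612714 [ 0.62554633 -0.12219001] [[5.6, -3.2], [2.3, 3.5], [-5.1, -1.0], [-2.8, 0.8], [3.9, 2.9]]
2.834915760655945 [ 0.62597191 -0.12239609] [[4.2, -4.1], [2.5, 2.7], [-6.3, -1.3], [-3.0, 0.6], [2.7, 2.2]]
knobtop [0.47919893 0.1166115  0.114     ] [-134.77241482  245.97424989]
pivot [0.62633308 0.06760001 0.1       ] [  9.75763216 189.74572373]
lug [ 0.63450587 -0.04680911  0.052     ] [12.26192268 75.07240005]
```

View pics/w1c.png

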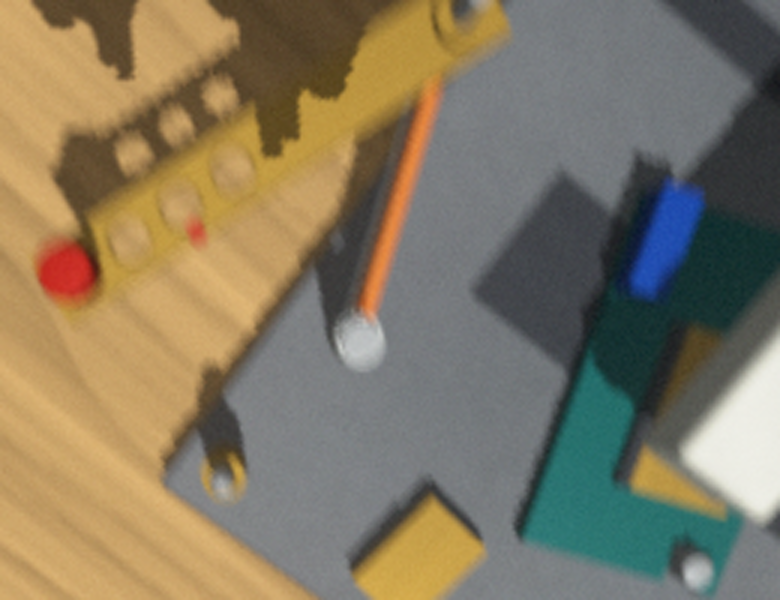

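The crop shows the holes with the red dot by the middle one at (195,230), the knob at (67,270), and the peg tip at about (222,483) on its brass collar. The picture was taken while the arm was moving. I'll hover beside the knob and take a still one.

```bash
python3 -c "
from h import *
go([.478,.115,.16],down(35))"
```

```text
t 1.4 shift [ 0.0727 -0.0613  0.1674] turn [-0.003 -0.006  0.092] |d| rows 3.081078185892647 0.5151193836663222
```

```bash
python3 -m handwheel '[{"x":0.06,"y":-0.06,"z":0.08,"wx":0,"wy":0,"wz":0.09,"jaw":-0.1},{"x":0.065,"y":-0.06,"z":0.15,"wx":0,"wy":0,"wz":0.09,"jaw":-0.1},{"x":0.065,"y":-0.06,"z":0.165,"wx":0,"wy":0,"wz":0.09,"jaw":-0.1},{"x":0.065,"y":-0.06,"z":0.165,"wx":0,"wy":0,"wz":0.09,"jaw":-0.1},{"x":0.065,"y":-0.06,"z":0.165,"wx":0,"wy":0,"wz":0.09,"jaw":-0.1}]'
python3 - <<'E'
from h import *
import json
s=env.state();im=eyes.get_image("wrist")[...,::-1].copy();cv2.imwrite("pics/w2.png",im)
json.dump({k:np.array(s[k]).tolist() for k in("eef_pos","tool_rot")},open("w2.json","w"));print(s["eef_pos"],s["qvel"].round(3))
i=im.astype(int);b,g,r=i[...,0],i[...,1],i[...,2]
mk=((r>110)&(g<65)&(b<65)).astype(np.uint8);N,L,S,C=cv2.connectedComponentsWithStats(mk)
for k in range(1,N):
    if S[k,4]>15: print(S[k],C[k],onz("wrist",C[k],.114,s))
E
```

```text
t: 2.02
eef_pos: [0.4696, 0.0988, 0.1631]
tool_rot: [2.998, 0.936, 0.002]
wrist_force: [0.2, 0.1, 0.9]
gripper_width: 0.0472
gripper_force: 0.0
[0.46962747 0.09880799 0.16310611] [-0.013 -0.02   0.087 -0.001  0.     0.001]
[331 150   8   8  48] [334.35416667 153.4375    ] [[0.51750569 0.09558228 0.114     ]]
[258 174  30  28 459] [270.31590414 185.24836601] [[0.47832586 0.11697799 0.114     ]]
```

View pics/w2.png

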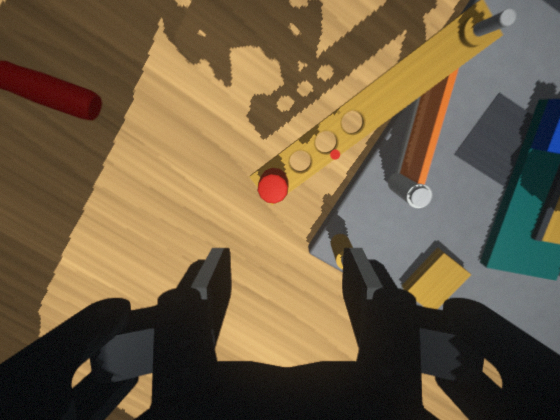

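The still shows the knob disc at (271,187), the middle hole at (326,141) with its dot at (335,154), the hinge top at (419,196) and the bed corner at (310,252). Next I'll grasp the knob.

```bash
python3 -c "
from h import *
import json
s=json.load(open('w2.json'))
for p,z in(([271,187],.114),([326,141],.088),([419,196],.084),([310,252],.02),([300,160],.088),([352,122],.088)): print(onz('wrist',p,z,s).round(4))
go([.4785,.116,.092],down(35))"
```

```text
[[0.4776 0.116  0.114 ]]
[[0.5205 0.1007 0.088 ]]
[[0.5268 0.0217 0.084 ]]
[[0.4277 0.0425 0.02  ]]
[[0.4997 0.1079 0.088 ]]
[[0.5406 0.0938 0.088 ]]
t 2.08 shift [ 0.0154 -0.0104  0.0733] turn [ 0.003 -0.004 -0.006] |d| rows 1.2091916918444412 0.04483914445433233
```

```bash
python3 -m handwheel '[{"x":0.0155,"y":-0.0105,"z":0.03,"wx":0,"wy":0,"wz":0,"jaw":-0.1},{"x":0.0155,"y":-0.0105,"z":0.073,"wx":0,"wy":0,"wz":0,"jaw":-0.1},{"x":0.0155,"y":-0.0105,"z":0.073,"wx":0,"wy":0,"wz":0,"jaw":-0.1},{"x":0.0155,"y":-0.0105,"z":0.073,"wx":0,"wy":0,"wz":0,"jaw":0.9},{"x":0.0155,"y":-0.0105,"z":0.073,"wx":0,"wy":0,"wz":0,"jaw":0.9}]' 40
python3 -m handwheel '[{"x":0,"y":0,"z":0,"wx":0,"wy":0,"wz":0,"jaw":0.9},{"x":0,"y":0,"z":0,"wx":0,"wy":0,"wz":0,"jaw":0.9},{"x":0,"y":0,"z":-0.01,"wx":0,"wy":0,"wz":0,"jaw":0.9},{"x":0,"y":0,"z":-0.03,"wx":0,"wy":0,"wz":0,"jaw":0.9},{"x":0,"y":0,"z":-0.033,"wx":0,"wy":0,"wz":0,"jaw":0.9}]' 40
```

```text
t: 2.7
eef_pos: [0.4786, 0.1166, 0.0925]
tool_rot: [2.998, 0.935, 0.01]
wrist_force: [0.7, 0.2, 0.5]
gripper_width: 0.011
gripper_force: 0.0
t: 3.32
eef_pos: [0.4771, 0.1169, 0.1239]
tool_rot: [2.998, 0.936, 0.006]
wrist_force: [0.0, 0.8, 0.2]
gripper_width: 0.0042
gripper_force: 0.0
```

The jaw closed on nothing, so I'll look.

Run:
```python
from h import *
import json
s=env.state();im=eyes.get_image("wrist")[...,::-1].copy();cv2.imwrite("pics/w3.png",im)
json.dump({k:np.array(s[k]).tolist() for k in("eef_pos","tool_rot")},open("w3.json","w"));print(s["eef_pos"],s["qvel"].round(3))
```

```text
[0.47714282 0.11685335 0.12389314] [ 0.001  0.006  0.012  0.034 -0.     0.   ]
```

View pics/w3.png

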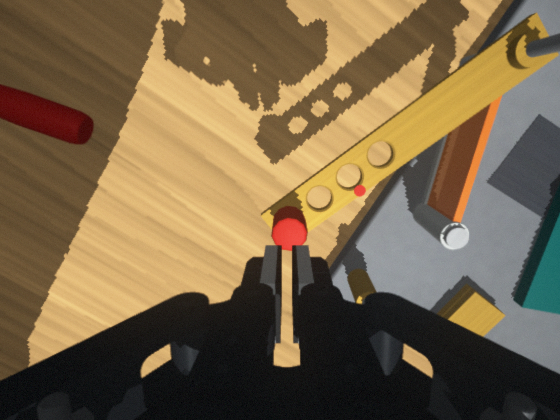

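Run:
```python
from h import *
import json
s=json.load(open('w3.json'))
for p,z in(([289,233],.114),([349,176],.088),([454,235],.084),([320,197],.088),([380,153],.088)): print(onz('wrist',p,z,s).round(4))
H=np.array(eyes.camera_info("wrist")["hand_eye"]);K=np.array(eyes.camera_info("wrist")["K"])
for P in([0,0,0],[.011,0,0],[0,0,-.019],[.011,0,-.03]):
    c=H[:3,:3].T@(np.array(P)-H[:3,3]);print(P,(K@(c/c[2]))[:2].round(0))
Rm=R.from_rotvec(s["tool_rot"]);print(Rm.as_matrix().round(3))
im=cv2.imread("pics/w3.png");cv2.imwrite("pics/w3c.png",cv2.resize(im[190:360,210:370],None,fx=3.5,fy=3.5,interpolation=cv2.INTER_CUBIC))
```

```text
[[0.4775 0.1152 0.114 ]]
[[0.5196 0.1009 0.088 ]]
[[0.5268 0.0231 0.084 ]]
[[0.4995 0.1075 0.088 ]]
[[0.5407 0.0943 0.088 ]]
[0, 0, 0] [286. 238.]
[0.011, 0, 0] [286. 218.]
[0, 0, -0.019] [286. 252.]
[0.011, 0, -0.03] [286. 238.]
[[ 0.822  0.569  0.004]
 [ 0.569 -0.822  0.   ]
 [ 0.003  0.002 -1.   ]]
```

View pics/w3c.png

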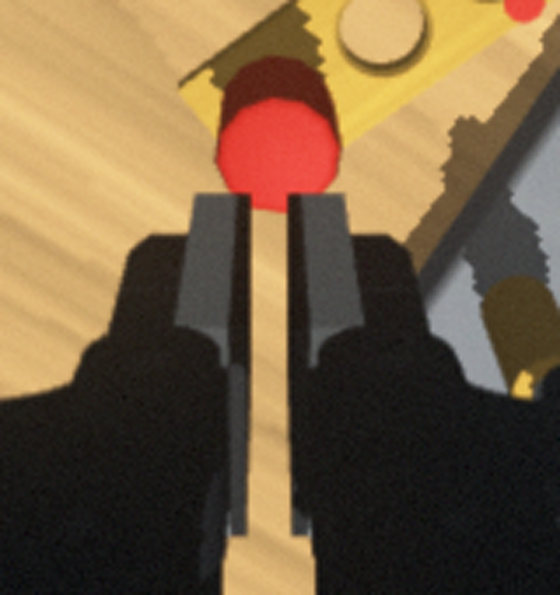

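The knob did not move, so the fingers probably closed above it. I'll check the real fingertip height in the two fixed views, putting both crops in one picture.

Run:
```python
from h import *
s=env.state();out=[]
for n in("scene","side"):
    im=eyes.get_image(n)[...,::-1].copy();cv2.imwrite(f"pics/{n}1.png",im)
    u=proj(n,s["eef_pos"])[0];k=proj(n,[.4777,.1155,.101])[0];print(n,u,k)
    x,y=int(u[0])-30,int(u[1])-45
    c=cv2.resize(im[y:y+75,x:x+60],None,fx=6,fy=6,interpolation=cv2.INTER_CUBIC)
    for q,col in((u,(255,0,255)),(k,(0,255,0))): cv2.drawMarker(c,tuple(((q-[x,y])*6).astype(int).tolist()),col,0,14,1)
    out.append(c)
cv2.imwrite("pics/both1.png",np.hstack(out))
```

```text
scene [362.15126295 206.73180544] [360.17143226 213.38394374]
side [253.67029229 158.60367768] [254.33743579 164.89662109]
```

View pics/both1.png

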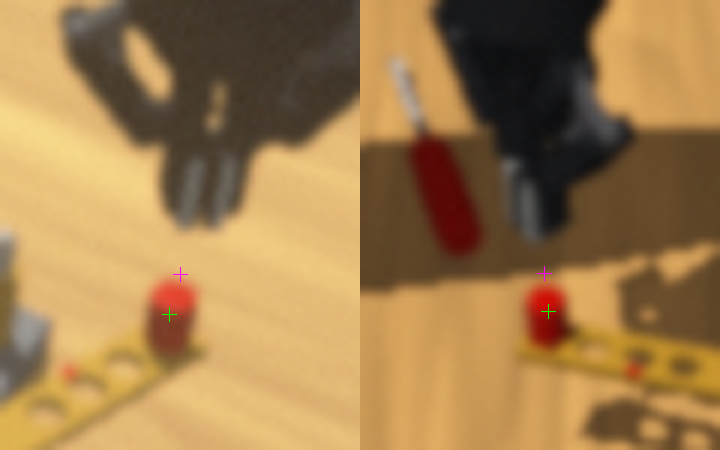

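The crops show the shut fingertips at about (208,226) in scene and (537,238) in side. Both are well above the magenta reported TCP, so I'll triangulate the real tip.

Run:
```python
from h import *
s=env.state()
o1,d1=ray("scene",[366.8,199.0]);o2,d2=ray("side",[252.3,153.0]);p=tri(o1,d1[0],o2,d2[0]);print(p,p-s["eef_pos"])
Rm=R.from_rotvec(s["tool_rot"]);print("in tool",Rm.inv().apply(p-s["eef_pos"]))
print(proj("scene",p),proj("side",p))
o1,d1=ray("scene",[360.6,211.4]);o2,d2=ray("side",[253.35,165.35]);print("knob",tri(o1,d1[0],o2,d2[0]))
```

```text
[0.47184024 0.12044861 0.14401548] [-0.0039903   0.00374983  0.02227374]
in tool [-0.00114492 -0.0053531  -0.02227413]
[[365.72272025 199.81825772]] [[251.4918758  152.16530034]]
knob [0.47406215 0.11341385 0.1026096 ]
```

The real tips sit about 22–27 mm behind the reported TCP. I'll lower that much further for the grasp.

```bash
python3 -m handwheel '[{"x":0,"y":0.001,"z":0,"wx":0,"wy":0,"wz":0,"jaw":-0.1},{"x":0,"y":0.001,"z":0,"wx":0,"wy":0,"wz":0,"jaw":-0.1},{"x":0,"y":0.001,"z":0.02,"wx":0,"wy":0,"wz":0,"jaw":-0.1},{"x":0,"y":0.001,"z":0.045,"wx":0,"wy":0,"wz":0,"jaw":-0.1},{"x":0,"y":0.001,"z":0.057,"wx":0,"wy":0,"wz":0,"jaw":-0.1}]' 40
python3 -m handwheel '[{"x":0,"y":0,"z":0,"wx":0,"wy":0,"wz":0,"jaw":0.9},{"x":0,"y":0,"z":0,"wx":0,"wy":0,"wz":0,"jaw":0.9},{"x":0,"y":0,"z":0,"wx":0,"wy":0,"wz":0,"jaw":0.9},{"x":0,"y":0,"z":0,"wx":0,"wy":0,"wz":0,"jaw":0.9},{"x":0,"y":0,"z":0,"wx":0,"wy":0,"wz":0,"jaw":0.9}]' 40
```

```text
t: 4.1
eef_pos: [0.475, 0.1157, 0.0629]
tool_rot: [-2.998, -0.936, 0.005]
wrist_force: [-0.1, -0.4, -0.3]
gripper_width: 0.047
gripper_force: 0.0
t: 4.72
eef_pos: [0.4767, 0.1159, 0.0652]
tool_rot: [2.999, 0.936, 0.001]
wrist_force: [0.3, 0.5, -0.5]
gripper_width: 0.0182
gripper_force: 39.1
```

Gripped: 18 mm opening at 39 N. Now lift and swing along the arc.

```bash
python3 -m handwheel '[{"x":0,"y":0,"z":-0.015,"wx":0,"wy":0,"wz":0,"jaw":0.9},{"x":0,"y":0,"z":-0.033,"wx":0,"wy":0,"wz":0,"jaw":0.9},{"x":-0.015,"y":0.001,"z":-0.033,"wx":0,"wy":0,"wz":-0.05,"jaw":0.9},{"x":-0.031,"y":0.002,"z":-0.033,"wx":0,"wy":0,"wz":-0.1,"jaw":0.9},{"x":-0.044,"y":0.006,"z":-0.033,"wx":0,"wy":0,"wz":-0.15,"jaw":0.9}]'
python3 - <<'E'
from h import *
go([.4363,.0744,.098],down(48));go([.4263,.0493,.098],down(54));go([.4238,.0224,.098],down(60));go([.4278,-.0005,.098],down(66))
E
```

```text
t: 5.35
eef_pos: [0.4455, 0.0862, 0.1003]
tool_rot: [2.914, 1.172, 0.009]
wrist_force: [1.7, -0.4, -0.7]
gripper_width: 0.0182
gripper_force: 39.3
t 5.35 shift [-0.0148  0.0021  0.0023] turn [ 0.003 -0.004 -0.069] |d| rows 0.24258866400905277 0.389653706621323
t 5.35 shift [-0.0394  0.0133  0.0022] turn [ 0.003 -0.004 -0.169] |d| rows 0.6668158981458514 0.9497073918760908
t 5.35 shift [-0.0599  0.031   0.0021] turn [ 0.003 -0.004 -0.269] |d| rows 1.0790351746632747 1.5102756230810972
t 5.35 shift [-0.0729  0.0502  0.0021] turn [ 0.004 -0.004 -0.369] |d| rows 1.4164006945703884 2.0709406040392375
```

```bash
python3 -m handwheel '[{"x":-0.015,"y":0.002,"z":0,"wx":0,"wy":0,"wz":-0.07,"jaw":0.9},{"x":-0.028,"y":0.008,"z":0,"wx":0,"wy":0,"wz":-0.12,"jaw":0.9},{"x":-0.040,"y":0.014,"z":0,"wx":0,"wy":0,"wz":-0.17,"jaw":0.9},{"x":-0.051,"y":0.022,"z":0,"wx":0,"wy":0,"wz":-0.22,"jaw":0.9},{"x":-0.060,"y":0.031,"z":0,"wx":0,"wy":0,"wz":-0.27,"jaw":0.9}]'
python3 - <<'E'
from h import *
import json
s=env.state();im=eyes.get_image("wrist")[...,::-1].copy();cv2.imwrite("pics/w4.png",im)
json.dump({k:np.array(s[k]).tolist() for k in("eef_pos","tool_rot")},open("w4.json","w"));print(s["eef_pos"],s["qvel"].round(3))
c=eyes.camera_info("wrist")
def blobs(mk,z,nm,amin=20):
    N,L,S,C=cv2.connectedComponentsWithStats(mk.astype(np.uint8))
    for k in range(1,N):
        if S[k,4]>amin: print(nm,S[k],C[k].round(1),onz("wrist",C[k],z,s)[0].round(4))
hsv=cv2.cvtColor(im,cv2.COLOR_BGR2HSV).astype(int);h,S_,v=hsv[...,0],hsv[...,1],hsv[...,2]
blobs(((h<6)|(h>174))&(S_>170)&(v>90),.12,"red")
blobs((h>5)&(h<13)&(S_>190)&(v>120),.084,"orange",100)
E
```

```text
t: 5.98
eef_pos: [0.4228, 0.0225, 0.0998]
tool_rot: [2.72, 1.572, 0.006]
wrist_force: [0.9, 0.7, -1.1]
gripper_width: 0.0185
gripper_force: 39.2
[0.42281249 0.02253258 0.09981973] [-0.245 -0.021 -0.017  0.005 -0.016 -0.647]
red [340 151  15  16 189] [347.  158.1] [0.4672 0.0474 0.12  ]
red [ 263  244   48   46 1776] [286.6 266.8] [0.4194 0.0166 0.12  ]
orange [410   3  35  97 693] [428.   48.2] [0.5291 0.0682 0.084 ]
```

Run:
```python
from h import *
import json
s=json.load(open("w4.json"));im=cv2.imread("pics/w4.png")
H=np.array(eyes.camera_info("wrist")["hand_eye"]);K=np.array(eyes.camera_info("wrist")["K"])
def wp(P):
    T=np.eye(4);T[:3,:3]=R.from_rotvec(s["tool_rot"]).as_matrix();T[:3,3]=s["eef_pos"];T=T@H
    c=T[:3,:3].T@(np.array(P)-T[:3,3]);return (K@(c/c[2]))[:2]
for P in([.4513,.0271,.103],[.4513,.0271,.02],[.5268,.0224,.084]): print(wp(P).round(1))
cv2.imwrite("pics/w4c.png",cv2.resize(im[0:300,200:560],None,fx=2,fy=2,interpolation=cv2.INTER_CUBIC))
```

```text
[331.8 205.4]
[317.5 175.7]
[459.3 133.6]
```

View pics/w4c.png

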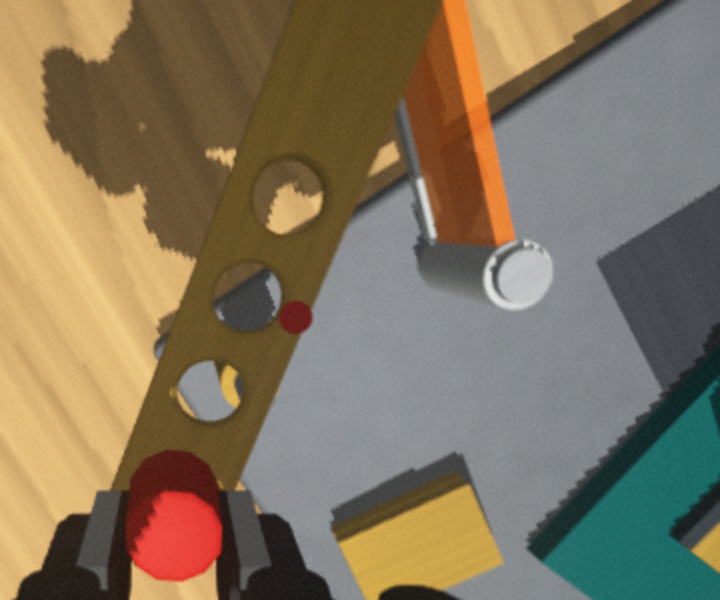

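The wrist view shows the middle hole at full-frame (324,148.5), hinge top at (459,137.5) and the bed's +y edge from (378,107) to (540,0). The peg's brass collar is just visible through the outer hole near (319,192). I'll refit from these.

Run:
```python
from h import *
import json
s=json.load(open("w4.json"))
f=lambda p,z:onz("wrist",p,z,s)[0]
im=cv2.imread("pics/w4.png")
# bed edge: orange-brown wood / dark line -> max vertical gradient of blue channel along columns 385..520 near line
pts=[]
for x in range(385,500,4):
    yl=107+(x-377.5)*(-107/162.5)
    col=cv2.GaussianBlur(im,(3,3),0)[:,x,:].astype(int)
    ys=np.arange(int(yl)-12,int(yl)+13);ys=ys[(ys>1)&(ys<418)]
    sat=col[:,2]-col[:,0]   # wood: r>>b ; bed: ~0
    y=ys[np.argmax(sat[ys-2]-sat[ys+2])];pts.append((x,y))
pts=np.array(pts);w=np.array([f(p,.02) for p in pts])
vx,vy,_,_=cv2.fitLine(w[:,:2].astype(np.float32),cv2.DIST_HUBER,0,.01,.01).ravel();print("bed edge yaw",np.degrees(np.arctan2(vy,vx)),w[0],w[-1],pts[0],pts[-1])
hg=f([459,137.5],.084);print("hinge",hg)
zt=.02+.068+.034
a,b,c=f([324,148.5],zt),f([305,195],zt),f([344,98],zt);print("holes",b,a,c,np.linalg.norm(a-b),np.linalg.norm(c-a))
d=(c-b)[:2];print("stay back dir deg",np.degrees(np.arctan2(d[1],d[0])),"pivot",a[:2]+.113*d/np.linalg.norm(d))
print("collar",f([320,192],.065),f([320,192],.085),f([320,192],.02))
```

```text
bed edge yaw 4.1687036 [0.51629325 0.05089158 0.02      ] [0.59794914 0.05682735 0.02      ] [385  98] [497  22]
hinge [0.52531153 0.0206907  0.084     ]
holes [0.44373494 0.04271747 0.122     ] [0.46049454 0.05627361 0.122     ] [0.47722383 0.07012183 0.122     ] 0.021555817537539296 0.021717324840547614
stay back dir deg 39.293882119450075 pivot [0.54794613 0.12783632]
collar [0.44839423 0.02669309 0.065     ] [0.44897078 0.03158081 0.085     ] [0.44709699 0.01569572 0.02      ]
```

Run:
```python
from h import *
import json
s=json.load(open("w4.json"));print(onz("wrist",[288,267.5],.1486,s))
go([.4278,-.0005,.0998],down(65));go([.4318,-.0144,.0998],down(65))
```

```text
[[0.42617795 0.02740285 0.1486    ]]
t 6.03 shift [-0.0159  0.0152 -0.0001] turn [ 0.003 -0.001 -0.083] |d| rows 0.3521288774724121 0.4650214404446089
t 6.03 shift [-0.026   0.0256 -0.    ] turn [ 0.003 -0.001 -0.083] |d| rows 0.5834245669698247 0.4650214404446089
```

```bash
python3 -m handwheel '[{"x":-0.010,"y":0.008,"z":0,"wx":0,"wy":0,"wz":-0.04,"jaw":0.9},{"x":-0.019,"y":0.015,"z":0,"wx":0,"wy":0,"wz":-0.083,"jaw":0.9},{"x":-0.026,"y":0.021,"z":0,"wx":0,"wy":0,"wz":-0.083,"jaw":0.9},{"x":-0.032,"y":0.026,"z":0,"wx":0,"wy":0,"wz":-0.083,"jaw":0.9},{"x":-0.032,"y":0.026,"z":0,"wx":0,"wy":0,"wz":-0.083,"jaw":0.9}]'
cat > m.py <<'E'
from h import *
import json,sys
s=env.state();im=eyes.get_image("wrist")[...,::-1].copy();cv2.imwrite(f"pics/{sys.argv[1]}.png",im)
print(s["t"],s["eef_pos"].round(4),s["wrist_force"].round(1),abs(s["qvel"]).max().round(3))
lift=s["eef_pos"][2]-.0652
hsv=cv2.cvtColor(im,cv2.COLOR_BGR2HSV).astype(int);h,S_,v=hsv[...,0],hsv[...,1],hsv[...,2]
red=(((h<6)|(h>174))&(S_>150)&(v>60)).astype(np.uint8)
N,L,S,C=cv2.connectedComponentsWithStats(red)
for k in range(1,N):
    if S[k,4]>40: print("red",S[k],C[k].round(1),onz("wrist",C[k],.088+lift,s)[0].round(4))
top=((red>0)&(v>175)).astype(np.uint8);M=cv2.moments(top,True)
if M["m00"]>50:
    c=(M["m10"]/M["m00"],M["m01"]/M["m00"]);print("knobtop",np.round(c,1),onz("wrist",c,.114+lift,s)[0].round(4))
# holes: closed non-brass contours inside the stay mask
brass=((h>14)&(h<30)&(S_>120)).astype(np.uint8)
cs,hi=cv2.findContours(255-brass*255,cv2.RETR_CCOMP,cv2.CHAIN_APPROX_NONE)
for c in cs:
    A=cv2.contourArea(c)
    if 350<A<2000:
        (x,y),r=cv2.minEnclosingCircle(c)
        if A/(np.pi*r*r)>.6: print("hole?",round(x,1),round(y,1),round(r,1),A,onz("wrist",[x,y],.088+lift,s)[0].round(4))
E
python3 m.py w5
```

```text
t: 6.65
eef_pos: [0.4279, -0.0192, 0.0979]
tool_rot: [2.653, 1.683, -0.001]
wrist_force: [-1.2, 1.9, -0.9]
gripper_width: 0.018
gripper_force: 39.1
6.65 [ 0.4279 -0.0192  0.0979] [-1.2  1.9 -0.9] 0.009
red [309 129  16  16 206] [316.7 136.7] [0.4618 0.0235 0.1207]
red [ 262  219   50   65 2538] [286.5 251.7] [ 0.4286 -0.0175  0.1207]
knobtop [292.1 263.7] [ 0.4331 -0.0131  0.1467]
hole? 289.6 184.6 16.6 742.5 [0.443  0.01   0.1207]
```

```bash
cat > p.py <<'E'
from h import *
import sys
im=cv2.imread(f"pics/{sys.argv[1]}.png");s=env.state()
H=np.array(eyes.camera_info("wrist")["hand_eye"]);K=np.array(eyes.camera_info("wrist")["K"])
T=np.eye(4);T[:3,:3]=R.from_rotvec(s["tool_rot"]).as_matrix();T[:3,3]=s["eef_pos"];T=T@H
c=T[:3,:3].T@(np.array(eval(sys.argv[2]))-T[:3,3]);u=(K@(c/c[2]))[:2];print(u)
c=T[:3,:3].T@(np.array([.451,.0263,.103])-T[:3,3]);print("peg pred",(K@(c/c[2]))[:2])
x,y=u.astype(int);hsv=cv2.cvtColor(im,cv2.COLOR_BGR2HSV)
for j in range(y-26,y+28,3):
    print(j," ".join(f"{hsv[j,i,1]:3d}/{hsv[j,i,2]:3d}" for i in range(x-27,x+28,3)))
print("cols",x-27,"step 3")
E
python3 p.py w5 '[.4517,.0302,.1207]'
```

```text
[288.22672682 132.69647295]
peg pred [290.26991756 138.5432486 ]
106 136/116 164/106 160/105 162/104 160/107 168/102 161/109 164/106 156/108 168/103 168/103 159/104 164/104 164/106 160/ 99 165/105 155/107 165/ 99 165/105
109 136/118 158/110 162/107 158/105 153/108 160/102 168/109 167/107 163/105 172/101 160/105 164/104 158/103 158/103 162/104 168/102 162/104 157/ 99 162/104
112 126/ 93 175/102 161/108 166/106 163/105 162/101 164/109 157/109 166/106 159/106 161/103 167/101 164/106 161/103 158/105 166/103 161/103 153/105 161/109
115  97/100 157/107 160/105 161/106 159/109 159/106 165/108 162/107 162/101 155/ 94 150/ 92 159/ 90 157/101 155/102 166/100 161/106 163/103 158/103 155/105
118  87/117 163/103 158/105 164/106 158/108 170/102 160/107 152/ 89 156/ 90 169/ 92 165/ 93 150/ 85  85/ 75 146/ 89 152/ 99 156/103 168/100 155/102 159/104
121  98/117 161/106 163/105 167/107 161/111 166/100 163/ 89 153/105 160/102 167/101 161/100 167/ 99 166/103  85/ 78 110/ 79 159/ 93 155/102 173/102 157/107
124 101/114 166/106 161/109 164/109 157/109 149/ 91 169/ 98 165/ 99 156/100 150/102 156/ 98 165/102
[... 1088 characters left out ...]
/ 90 156/103 113/106  17/150 107/ 88 153/ 95 164/104 184/104
148 147/106 158/110 156/108 155/110 160/102 161/103 140/ 93   6/138  94/119 148/105 153/107 134/105  22/129   7/148 103/ 89 160/ 99 160/102 153/102 154/106
151 162/113 163/108 155/107 165/105 160/105 169/104 158/103 149/ 96  97/ 95   7/144   9/148   5/143  57/108 147/ 90 150/100 163/100 165/ 99 149/108 155/105
154 156/111 159/106 164/106 161/108 158/105 159/104 163/105 159/106 158/ 95 158/ 97 155/ 97 162/ 96 156/103 152/ 99 151/105 154/103 151/101 157/104 156/103
157 158/108 160/107 160/107 156/108 152/104 157/107 155/107 154/106 153/105 158/100 163/100 152/104 159/101 154/103 153/102 161/103 154/103 156/106 150/109
cols 261 step 3
```

Run:
```python
from h import *
s=env.state()
a=onz("wrist",[291.5,134.5],.1207,s)[0];b=onz("wrist",[291,136],.102,s)[0];d=b-a
print(a,b,d);R0=R.from_rotvec(s["tool_rot"]);print(R0.inv().apply([d[0],d[1],0]))
```

```text
[0.45260415 0.02893403 0.1207    ] [0.45176603 0.0271152  0.102     ] [-0.00083812 -0.00181883 -0.0187    ]
[-2.00258403e-03  1.56810178e-05  1.87369415e-06]
```

```bash
python3 -m handwheel '[{"x":-0.002,"y":0,"z":0,"wx":0,"wy":0,"wz":0,"jaw":0.9},{"x":-0.002,"y":0,"z":0.006,"wx":0,"wy":0,"wz":0,"jaw":0.9},{"x":-0.002,"y":0,"z":0.011,"wx":0,"wy":0,"wz":0,"jaw":0.9},{"x":-0.002,"y":0,"z":0.015,"wx":0,"wy":0,"wz":0,"jaw":0.9},{"x":-0.002,"y":0,"z":0.018,"wx":0,"wy":0,"wz":0,"jaw":0.9}]'
```

```text
t: 7.32
eef_pos: [0.4269, -0.0202, 0.0793]
tool_rot: [-2.651, -1.685, 0.0]
wrist_force: [-0.8, 3.7, -1.0]
gripper_width: 0.0178
gripper_force: 39.1
```

```bash
python3 -m handwheel '[{"x":0,"y":0,"z":0.005,"wx":0,"wy":0,"wz":0,"jaw":0.9},{"x":0,"y":0,"z":0.01,"wx":0,"wy":0,"wz":0,"jaw":0.9},{"x":0,"y":0,"z":0.013,"wx":0,"wy":0,"wz":0,"jaw":0.9},{"x":0,"y":0,"z":0.014,"wx":0,"wy":0,"wz":0,"jaw":0.9},{"x":0,"y":0,"z":0.014,"wx":0,"wy":0,"wz":0,"jaw":0.9}]'
python3 m.py w6
```

```text
t: 7.95
eef_pos: [0.4271, -0.0205, 0.0657]
tool_rot: [-2.651, -1.685, 0.0]
wrist_force: [-0.8, 3.0, -1.5]
gripper_width: 0.018
gripper_force: 39.1
7.95 [ 0.4271 -0.0205  0.0657] [-0.8  3.  -1.5] 0.004
red [308 129  16  16 210] [315.7 136.5] [0.4607 0.0225 0.0885]
red [ 262  219   50   65 2568] [286.4 251.7] [ 0.4278 -0.0188  0.0885]
knobtop [292.7 264.8] [ 0.4323 -0.015   0.1145]
hole? 288.6 184.6 17.0 787.5 [0.4419 0.0088 0.0885]
hole? 292.0 137.0 12.4 416.5 [0.4517 0.0265 0.0885]
```

```bash
python3 -m handwheel '[{"x":0,"y":0,"z":0,"wx":0,"wy":0,"wz":0,"jaw":0.1},{"x":0,"y":0,"z":0,"wx":0,"wy":0,"wz":0,"jaw":0.1},{"x":0,"y":0,"z":-0.03,"wx":0,"wy":0,"wz":0,"jaw":0.1},{"x":0,"y":0,"z":-0.08,"wx":0,"wy":0,"wz":0,"jaw":0.1},{"x":0,"y":0,"z":-0.12,"wx":0,"wy":0,"wz":0,"jaw":0.1}]'
python3 - <<'E'
from h import *
go([.46,.02,.27],down(40))
E
```

```text
t: 8.62
eef_pos: [0.4279, -0.0214, 0.1881]
tool_rot: [2.65, 1.682, 0.002]
wrist_force: [0.3, 0.6, -0.0]
gripper_width: 0.0385
gripper_force: 0.0
t 8.62 shift [ 0.051   0.0117 -0.0819] turn [0.003 0.    0.413] |d| rows 1.5558112314091757 2.3185694056127493
```

```bash
cat >> h.py <<'E'
Y=np.radians(4.1);O=np.array([.622,-.1218]);RM=np.array([[np.cos(Y),-np.sin(Y)],[np.sin(Y),np.cos(Y)]])
def W(x,y,h): return np.r_[RM@np.array([x,y])/1000+O,.02+h/1000]
def M(p): return np.r_[RM.T@(np.array(p)[:2]-O)*1000,(p[2]-.02)*1000]
def lean(deg):
    a=np.radians(deg);s,c=np.sin(a),np.cos(a)
    z=np.array([0,-s,-c]);x=np.array([0,c,-s]);y=np.cross(z,x)
    A=np.eye(3);A[:2,:2]=RM;return R.from_matrix(A@np.c_[x,y,z])
def tip(x,y,h,deg):   # TCP to command for real tip centre at machine x,y,h
    Rt=lean(deg);return W(x,y,h)+.026*Rt.as_matrix()[:,2],Rt
E
python3 - <<'E'
from h import *
for nm,p,z in(("jar",[295,120],.08),("anvil",[340,176.5],.035)): print(nm,M(onz("side",p,z)[0]))
go([.53,.06,.30],down(85))
E
```

```text
jar [ 15.45314742 462.45672614  60.        ]
anvil [120.51364416 240.63692965  15.        ]
t 8.62 shift [ 0.117   0.0581 -0.1118] turn [ 0.003  0.001 -0.337] |d| rows 2.7517871017215527 1.8871544238176552
```

```bash
python3 -m handwheel '[{"x":0.0,"y":0.0,"z":-0.05,"wx":0,"wy":0,"wz":-0.1,"jaw":1},{"x":0.05,"y":0.03,"z":-0.09,"wx":0,"wy":0,"wz":-0.22,"jaw":1},{"x":0.10,"y":0.055,"z":-0.11,"wx":0,"wy":0,"wz":-0.34,"jaw":1},{"x":0.117,"y":0.058,"z":-0.11,"wx":0,"wy":0,"wz":-0.34,"jaw":1},{"x":0.117,"y":0.058,"z":-0.11,"wx":0,"wy":0,"wz":-0.34,"jaw":1}]' 40
cat > l.py <<'E'
from h import *
import sys
s=env.state();im=eyes.get_image("wrist")[...,::-1].copy();cv2.imwrite(f"pics/{sys.argv[1]}.png",im)
print(s["t"],s["eef_pos"].round(4),s["wrist_force"].round(1),abs(s["qvel"]).max().round(3))
hsv=cv2.cvtColor(im,cv2.COLOR_BGR2HSV).astype(int);h,S_,v=hsv[...,0],hsv[...,1],hsv[...,2]
def blobs(mk,z,nm,amin):
    N,L,S,C=cv2.connectedComponentsWithStats(mk.astype(np.uint8))
    for k in range(1,N):
        if S[k,4]>amin:
            c=np.argwhere(L==k)[:,::-1].astype(np.float32);r=cv2.minAreaRect(c);bx=cv2.boxPoints(r)
            print(nm,S[k],M(onz("wrist",C[k],z,s)[0]).round(1),[M(onz("wrist",q,z,s)[0])[:2].round(0).tolist() for q in bx])
blobs((h>105)&(h<130)&(S_>150)&(v>60),.052,"blue",60)
blobs((h>78)&(h<98)&(S_>120)&(v>30),.032,"teal",200)
blobs(((h<6)|(h>174))&(S_>150)&(v>60),.088,"red",15)
blobs((h>5)&(h<13)&(S_>190)&(v>100),.084,"orange",60)
E
python3 l.py w7
```

```text
t: 9.25
eef_pos: [0.5307, 0.0612, 0.2956]
tool_rot: [2.309, 2.129, -0.001]
wrist_force: [-0.2, 0.2, 0.2]
gripper_width: 0.0001
gripper_force: 0.0
9.25 [0.5307 0.0612 0.2956] [-0.2  0.2  0.2] 0.047
blue [357 230  37  30 601] [14.2 75.2 32. ] [[-9.0, 80.0], [29.0, 93.0], [37.0, 71.0], [-1.0, 56.0]]
teal [ 319  235   90   50 2000] [ 1.9 41.6 12. ] [[-55.0, 82.0], [54.0, 81.0], [58.0, 10.0], [-56.0, 10.0]]
red [223 209   7   5  25] [-150.7  155.    68. ] [[-155.0, 155.0], [-152.0, 159.0], [-147.0, 155.0], [-150.0, 151.0]]
red [190 237  21  23 277] [-189.5  115.3   68. ] [[-204.0, 112.0], [-187.0, 134.0], [-172.0, 123.0], [-189.0, 100.0]]
```

Run:
```python
from h import *
go(*tip(5,160,120,38));go(*tip(5,120,16,38))
```

```text
t 9.3 shift [-0.0308  0.0898  0.1762] turn [-0.049 -0.631 -0.141] |d| rows 3.2023239929999536 3.6357333619903294
t 9.3 shift [-0.0702  0.0959  0.2802] turn [-0.049 -0.631 -0.141] |d| rows 4.870703658962698 3.6357333619903294
```

```bash
python3 -m handwheel '[{"x":0.0,"y":0.03,"z":0.02,"wx":-0.012,"wy":-0.158,"wz":-0.035,"jaw":1},{"x":-0.01,"y":0.06,"z":0.05,"wx":-0.025,"wy":-0.316,"wz":-0.07,"jaw":1},{"x":-0.02,"y":0.085,"z":0.09,"wx":-0.037,"wy":-0.474,"wz":-0.106,"jaw":1},{"x":-0.03,"y":0.09,"z":0.14,"wx":-0.049,"wy":-0.631,"wz":-0.141,"jaw":1},{"x":-0.03,"y":0.09,"z":0.15,"wx":-0.049,"wy":-0.631,"wz":-0.141,"jaw":1}]'
python3 - <<'E'
from h import *
print(env.state()["q"].round(2));go(*tip(5,120,40,38));go(*tip(5,120,16,38));go(*tip(8,100,16,38))
E
```

```text
t: 9.93
eef_pos: [0.6103, 0.0231, 0.1365]
tool_rot: [1.763, 1.907, -0.627]
wrist_force: [-0.5, 0.1, -0.3]
gripper_width: -0.0003
gripper_force: 0.0
[ 0.27  0.42  0.27  1.59 -0.64  1.82]
t 9.93 shift [0.027  0.0081 0.1018] turn [-0.013  0.     0.011] |d| rows 1.6900568217160339 0.09753569663436434
t 9.93 shift [0.0418 0.0085 0.1207] turn [-0.013  0.     0.011] |d| rows 2.048269746229247 0.09753569663436434
t 9.93 shift [0.026  0.0115 0.133 ] turn [-0.013  0.     0.011] |d| rows 2.175686530955862 0.09753569663436434
```

```bash
python3 -m handwheel '[{"x":0.013,"y":0.004,"z":0.05,"wx":0,"wy":0,"wz":0,"jaw":1},{"x":0.027,"y":0.008,"z":0.1,"wx":0,"wy":0,"wz":0,"jaw":1},{"x":0.036,"y":0.008,"z":0.112,"wx":0,"wy":0,"wz":0,"jaw":1},{"x":0.042,"y":0.008,"z":0.12,"wx":0,"wy":0,"wz":0,"jaw":1},{"x":0.042,"y":0.008,"z":0.12,"wx":0,"wy":0,"wz":0,"jaw":1}]'
python3 - <<'E'
from h import *
for a in((7,105,16),(12,90,16),(20,80,16),(30,70,16),(36,60,16),(36,53,16)): print(a,end=" ");go(*tip(*a,38))
E
```

```text
t: 10.55
eef_pos: [0.6289, -0.0162, 0.0275]
tool_rot: [1.767, 1.894, -0.603]
wrist_force: [-0.2, -0.5, -0.2]
gripper_width: -0.0001
gripper_force: 0.0
(7, 105, 16) t 10.55 shift [-0.0051 -0.0074  0.0192] turn [ 0.002 -0.002 -0.003] |d| rows 0.339633191379661 0.0221984821033533
(12, 90, 16) t 10.55 shift [-0.017  -0.0024  0.0284] turn [ 0.002 -0.002 -0.003] |d| rows 0.531138635323821 0.0221984821033533
(20, 80, 16) t 10.55 shift [-0.0248  0.0056  0.0346] turn [ 0.002 -0.002 -0.003] |d| rows 0.6871626149515005 0.0221984821033533
(30, 70, 16) t 10.55 shift [-0.0327  0.0156  0.0408] turn [ 0.002 -0.002 -0.003] |d| rows 0.8724640164293624 0.0221984821033533
(36, 60, 16) t 10.55 shift [-0.0406  0.0216  0.0469] turn [ 0.002 -0.002 -0.003] |d| rows 1.0508400821693331 0.0221984821033533
(36, 53, 16) t 10.55 shift [-0.0461  0.0216  0.0512] turn [ 0.002 -0.002 -0.003] |d| rows 1.1553721520637927 0.0221984821033533
```

```bash
python3 -m handwheel '[{"x":0,"y":-0.005,"z":0.012,"wx":0,"wy":0,"wz":0,"jaw":1},{"x":-0.005,"y":-0.007,"z":0.019,"wx":0,"wy":0,"wz":0,"jaw":1},{"x":-0.009,"y":-0.006,"z":0.022,"wx":0,"wy":0,"wz":0,"jaw":1},{"x":-0.013,"y":-0.004,"z":0.025,"wx":0,"wy":0,"wz":0,"jaw":1},{"x":-0.017,"y":-0.002,"z":0.028,"wx":0,"wy":0,"wz":0,"jaw":1}]'
python3 l.py w8 | grep -v -e red -e teal
python3 - <<'E'
from h import *
s=env.state();print("tip m",M(s["eef_pos"]-.026*R.from_rotvec(s["tool_rot"]).as_matrix()[:,2]).round(1))
for a in((17,83,16),(22,76,16),(28,69,16),(33,62,16),(36,56,16)): print(a,end=" ");go(*tip(*a,38))
E
```

```text
t: 11.18
eef_pos: [0.6282, -0.0476, 0.014]
tool_rot: [1.766, 1.895, -0.606]
wrist_force: [-0.1, 0.3, -0.2]
gripper_width: 0.0001
gripper_force: 0.0
11.175 [ 0.6282 -0.0476  0.014 ] [-0.1  0.3 -0.2] 0.082
blue [321 259  22  43 509] [ 28.5 106.9  32. ] [[23.0, 120.0], [28.0, 123.0], [36.0, 85.0], [30.0, 81.0]]
tip m [11.7 89.  14.6]
(17, 83, 16) t 11.22 shift [-0.0056  0.0053  0.0026] turn [ 0.    -0.001 -0.002] |d| rows 0.1301298463503005 0.011763971543124696
(22, 76, 16) t 11.22 shift [-0.0111  0.0104  0.0069] turn [ 0.    -0.001 -0.002] |d| rows 0.26639947023256677 0.011763971543124696
(28, 69, 16) t 11.22 shift [-0.0166  0.0164  0.0112] turn [ 0.    -0.001 -0.002] |d| rows 0.41351857528445235 0.011763971543124696
(33, 62, 16) t 11.22 shift [-0.0221  0.0214  0.0155] turn [ 0.    -0.001 -0.002] |d| rows 0.550788991297323 0.011763971543124696
(36, 56, 16) t 11.22 shift [-0.0268  0.0244  0.0192] turn [ 0.    -0.001 -0.002] |d| rows 0.6561588106646603 0.011763971543124696
```

```bash
python3 -m handwheel '[{"x":-0.0028,"y":0.0026,"z":0.0013,"wx":0,"wy":0,"wz":0,"jaw":1},{"x":-0.0056,"y":0.0053,"z":0.0026,"wx":0,"wy":0,"wz":0,"jaw":1},{"x":-0.0075,"y":0.007,"z":0.004,"wx":0,"wy":0,"wz":0,"jaw":1},{"x":-0.0095,"y":0.0088,"z":0.0055,"wx":0,"wy":0,"wz":0,"jaw":1},{"x":-0.0111,"y":0.0104,"z":0.0069,"wx":0,"wy":0,"wz":0,"jaw":1}]'
python3 l.py w9 | grep -v -e red -e teal
python3 - <<'E'
from h import *
s=env.state();print("tip m",M(s["eef_pos"]-.026*R.from_rotvec(s["tool_rot"]).as_matrix()[:,2]).round(1))
for a in((28,69,16),(33,62,16),(36,56,16)): print(a,end=" ");go(*tip(*a,38))
E
```

```text
t: 11.85
eef_pos: [0.6398, -0.0587, 0.0149]
tool_rot: [1.766, 1.896, -0.604]
wrist_force: [0.5, 4.2, 0.0]
gripper_width: 0.0
gripper_force: 1.6
11.85 [ 0.6398 -0.0587  0.0149] [0.5 4.2 0. ] 0.035
blue [305 252  28  38 302] [ 35.5 101.7  32. ] [[28.0, 110.0], [33.0, 117.0], [44.0, 91.0], [40.0, 81.0]]
blue [239 262  13  31 230] [ 6.1 95.4 32. ] [[1.0, 80.0], [6.0, 107.0], [9.0, 105.0], [5.0, 78.0]]
tip m [22.3 77.2 15.6]
(28, 69, 16) t 11.9 shift [-0.0068  0.0057  0.0047] turn [ 0.001 -0.002 -0.002] |d| rows 0.16004799046692944 0.015454150905220615
(33, 62, 16) t 11.9 shift [-0.0123  0.0107  0.009 ] turn [ 0.001 -0.002 -0.002] |d| rows 0.29759755204990473 0.015454150905220615
(36, 56, 16) t 11.9 shift [-0.017   0.0137  0.0127] turn [ 0.001 -0.002 -0.002] |d| rows 0.40406319881118513 0.015454150905220615
```

```bash
python3 -m handwheel '[{"x":-0.0025,"y":0.002,"z":0.0018,"wx":0,"wy":0,"wz":0,"jaw":1},{"x":-0.005,"y":0.004,"z":0.0036,"wx":0,"wy":0,"wz":0,"jaw":1},{"x":-0.0075,"y":0.0065,"z":0.0054,"wx":0,"wy":0,"wz":0,"jaw":1},{"x":-0.010,"y":0.0085,"z":0.0072,"wx":0,"wy":0,"wz":0,"jaw":1},{"x":-0.0123,"y":0.0107,"z":0.009,"wx":0,"wy":0,"wz":0,"jaw":1}]'
python3 l.py w10 | grep -v -e red -e teal
python3 - <<'E'
from h import *
s=env.state();print("tip m",M(s["eef_pos"]-.026*R.from_rotvec(s["tool_rot"]).as_matrix()[:,2]).round(1))
for a in((36,56,16),(37,53,16),(37,50,16)): print(a,end=" ");go(*tip(*a,38))
E
```

```text
t: 12.52
eef_pos: [0.6516, -0.0739, 0.0159]
tool_rot: [1.766, 1.895, -0.605]
wrist_force: [3.6, 4.4, 0.2]
gripper_width: 0.0001
gripper_force: 2.1
12.525 [ 0.6516 -0.0739  0.0159] [3.6 4.4 0.2] 0.044
blue [304 252  32  45 481] [47.3 83.8 32. ] [[38.0, 94.0], [44.0, 103.0], [59.0, 71.0], [53.0, 57.0]]
blue [244 256  14  31 162] [18.4 83.1 32. ] [[12.0, 70.0], [19.0, 95.0], [22.0, 92.0], [16.0, 67.0]]
tip m [33.  61.2 16.5]
(36, 56, 16) t 12.57 shift [-0.0038  0.003   0.0036] turn [ 0.001 -0.001 -0.002] |d| rows 0.09583519630523142 0.013629190027613725
(37, 53, 16) t 12.57 shift [-0.0062  0.004   0.0054] turn [ 0.001 -0.001 -0.002] |d| rows 0.14569588248366044 0.013629190027613725
(37, 50, 16) t 12.57 shift [-0.0085  0.004   0.0073] turn [ 0.001 -0.001 -0.002] |d| rows 0.19002798861656878 0.013629190027613725
```

```bash
python3 -m handwheel '[{"x":-0.0015,"y":0.001,"z":0.0013,"wx":0,"wy":0,"wz":0,"jaw":1},{"x":-0.003,"y":0.002,"z":0.0025,"wx":0,"wy":0,"wz":0,"jaw":1},{"x":-0.004,"y":0.003,"z":0.0036,"wx":0,"wy":0,"wz":0,"jaw":1},{"x":-0.005,"y":0.0035,"z":0.0045,"wx":0,"wy":0,"wz":0,"jaw":1},{"x":-0.006,"y":0.0035,"z":0.0053,"wx":0,"wy":0,"wz":0,"jaw":1}]'
python3 l.py w11 | grep -v -e red -e teal
python3 - <<'E'
from h import *
s=env.state();print("tip m",M(s["eef_pos"]-.026*R.from_rotvec(s["tool_rot"]).as_matrix()[:,2]).round(1))
for a in((36,50,16),(36,47,16)): print(a,end=" ");go(*tip(*a,38))
E
```

```text
t: 13.2
eef_pos: [0.6565, -0.0809, 0.016]
tool_rot: [1.766, 1.894, -0.602]
wrist_force: [3.2, 5.5, 1.6]
gripper_width: 0.0001
gripper_force: 3.0
13.2 [ 0.6565 -0.0809  0.016 ] [3.2 5.5 1.6] 0.019
blue [304 252  34  47 568] [52.3 74.8 32. ] [[43.0, 86.0], [49.0, 96.0], [65.0, 62.0], [59.0, 47.0]]
blue [246 255  23  31 147] [24.3 79.1 32. ] [[16.0, 70.0], [26.0, 92.0], [31.0, 85.0], [21.0, 61.0]]
tip m [37.2 54.  16.5]
(36, 50, 16) t 13.25 shift [-0.0029 -0.0012  0.0029] turn [ 0.003 -0.002 -0.002] |d| rows 0.06826712546619104 0.022850372876720808
(36, 47, 16) t 13.25 shift [-0.0053 -0.0012  0.0047] turn [ 0.003 -0.002 -0.002] |d| rows 0.11486826719882995 0.022850372876720808
```

Still light. I'll press on in small steps, adding a slight -x drag.

```bash
python3 -m handwheel '[{"x":-0.001,"y":0,"z":0.0008,"wx":0,"wy":0,"wz":0,"jaw":1},{"x":-0.002,"y":-0.0003,"z":0.0016,"wx":0,"wy":0,"wz":0,"jaw":1},{"x":-0.003,"y":-0.0006,"z":0.0024,"wx":0,"wy":0,"wz":0,"jaw":1},{"x":-0.004,"y":-0.001,"z":0.0031,"wx":0,"wy":0,"wz":0,"jaw":1},{"x":-0.004,"y":-0.001,"z":0.0031,"wx":0,"wy":0,"wz":0,"jaw":1}]'
python3 - <<'E'
from h import *
s=env.state();print("tip m",M(s["eef_pos"]-.026*R.from_rotvec(s["tool_rot"]).as_matrix()[:,2]).round(1))
E
```

```text
t: 13.88
eef_pos: [0.6558, -0.0863, 0.016]
tool_rot: [1.766, 1.894, -0.602]
wrist_force: [3.7, 4.7, 0.7]
gripper_width: -0.0001
gripper_force: 2.6
tip m [36.1 49.  16.5]
```

```bash
python3 -m handwheel '[{"x":-0.001,"y":0,"z":0.0008,"wx":0,"wy":0,"wz":0,"jaw":1},{"x":-0.002,"y":0,"z":0.0016,"wx":0,"wy":0,"wz":0,"jaw":1},{"x":-0.0025,"y":0,"z":0.002,"wx":0,"wy":0,"wz":0,"jaw":1},{"x":-0.003,"y":0,"z":0.0024,"wx":0,"wy":0,"wz":0,"jaw":1},{"x":-0.003,"y":0,"z":0.0024,"wx":0,"wy":0,"wz":0,"jaw":1}]'
python3 l.py w12 | grep blue
python3 - <<'E'
from h import *
s=env.state();print("tip m",M(s["eef_pos"]-.026*R.from_rotvec(s["tool_rot"]).as_matrix()[:,2]).round(1))
# side view: teal/pallet orientation
im=eyes.get_image("side")[...,::-1].copy();cv2.imwrite("pics/side2.png",im)
hsv=cv2.cvtColor(im,cv2.COLOR_BGR2HSV).astype(int);h,S,v=hsv[...,0],hsv[...,1],hsv[...,2]
mk=((h>78)&(h<98)&(S>120)&(v>30)).astype(np.uint8);mk[:200]=0;mk[280:]=0;mk[:,:250]=0;mk[:,350:]=0
cs,_=cv2.findContours(mk,cv2.RETR_EXTERNAL,cv2.CHAIN_APPROX_NONE);c=max(cs,key=cv2.contourArea)[:,0]
# front (-y) edge: lowest teal pixel per column
lo=np.array([(x,np.max(c[c[:,0]==x][:,1])+.5) for x in range(c[:,0].min()+1,c[:,0].max())])
w=np.array([M(onz("side",p,.032)[0]) for p in lo]);print(w[::4,:2].round(1).tolist())
E
```

```text
t: 14.5
eef_pos: [0.6565, -0.0896, 0.0159]
tool_rot: [1.766, 1.894, -0.601]
wrist_force: [3.9, 5.1, -0.3]
gripper_width: -0.0003
gripper_force: 3.1
blue [ 305  254   48   49 1210] [55.5 61.5 32. ] [[43.0, 77.0], [59.0, 77.0], [65.0, 34.0], [44.0, 34.0]]
tip m [36.6 45.7 16.5]
[[-86.1, -17.4], [-79.8, -53.0], [-69.4, -51.1], [-59.4, -52.2], [-49.4, -53.4], [-39.4, -54.5], [-29.0, -52.6], [-19.0, -53.7], [-7.6, -45.6], [2.4, -46.7], [13.0, -44.8], [23.1, -45.9], [33.7, -44.0], [43.8, -45.1], [53.9, -46.3]]
```

```bash
python3 -m handwheel '[{"x":-0.0005,"y":0,"z":0.0004,"wx":0,"wy":0,"wz":0,"jaw":1},{"x":-0.001,"y":0,"z":0.0008,"wx":0,"wy":0,"wz":0,"jaw":1},{"x":-0.0015,"y":0,"z":0.0012,"wx":0,"wy":0,"wz":0,"jaw":1},{"x":-0.002,"y":0,"z":0.0016,"wx":0,"wy":0,"wz":0,"jaw":1},{"x":-0.002,"y":0,"z":0.0016,"wx":0,"wy":0,"wz":0,"jaw":1}]'
```

```text
t: 15.22
eef_pos: [0.6566, -0.0896, 0.0158]
tool_rot: [1.766, 1.899, -0.597]
wrist_force: [2.4, 13.1, 3.3]
gripper_width: 0.0003
gripper_force: 6.6
```

The force rose to 13 N with no motion, so the pallet is flush. I'll add a slight -x drag to seat the slot on the pin, then back off.

```bash
python3 -m handwheel '[{"x":0,"y":-0.002,"z":0,"wx":0,"wy":0,"wz":0,"jaw":1},{"x":0,"y":-0.004,"z":0,"wx":0,"wy":0,"wz":0,"jaw":1},{"x":0.001,"y":-0.004,"z":-0.0008,"wx":0,"wy":0,"wz":0,"jaw":1},{"x":0.01,"y":-0.004,"z":-0.008,"wx":0,"wy":0,"wz":0,"jaw":1},{"x":0.024,"y":-0.004,"z":-0.019,"wx":0,"wy":0,"wz":0,"jaw":1}]'
python3 -m handwheel '[{"x":0,"y":0,"z":-0.03,"wx":0,"wy":0,"wz":0,"jaw":1},{"x":0,"y":0,"z":-0.08,"wx":0,"wy":0,"wz":0,"jaw":1},{"x":0,"y":0,"z":-0.13,"wx":0,"wy":0,"wz":0,"jaw":1},{"x":-0.02,"y":0,"z":-0.16,"wx":0,"wy":0,"wz":0,"jaw":1},{"x":-0.02,"y":0,"z":-0.16,"wx":0,"wy":0,"wz":0,"jaw":1}]'
python3 l.py w13
python3 - <<'E'
from h import *
im=eyes.get_image("side")[...,::-1].copy();cv2.imwrite("pics/side3.png",im)
hsv=cv2.cvtColor(im,cv2.COLOR_BGR2HSV).astype(int);h,S,v=hsv[...,0],hsv[...,1],hsv[...,2]
mk=((h>78)&(h<98)&(S>120)&(v>30)).astype(np.uint8);mk[:200]=0;mk[280:]=0;mk[:,:250]=0;mk[:,350:]=0
ys,xs=np.nonzero(mk)
print([M(onz("side",[x,ys[xs==x].max()+.5],.032)[0])[:2].round(1).tolist() for x in range(xs.min()+1,xs.max(),4)])
E
```

```text
t: 15.85
eef_pos: [0.6473, -0.0638, 0.0152]
tool_rot: [1.767, 1.894, -0.611]
wrist_force: [0.1, -0.1, -0.0]
gripper_width: 0.0
gripper_force: 0.0
t: 16.48
eef_pos: [0.6444, 0.0205, 0.1581]
tool_rot: [1.765, 1.892, -0.6]
wrist_force: [-0.1, -0.3, -0.8]
gripper_width: 0.0002
gripper_force: 0.0
16.475 [0.6444 0.0205 0.1581] [-0.1 -0.3 -0.8] 0.076
blue [ 277  179   44   27 1129] [43.7 47.5 32. ] [[24.0, 28.0], [25.0, 65.0], [62.0, 65.0], [65.0, 28.0]]
blue [   0  335   58   46 1544] [-488.1 -453.5   32. ] [[-530.0, -413.0], [-353.0, -277.0], [-418.0, -454.0], [-663.0, -673.0]]
teal [ 160  169  160   58 5113] [-19.4  23.7  12. ] [[-81.0, 57.0], [63.0, 56.0], [69.0, -38.0], [-107.0, -36.0]]
orange [  16    0   61   37 1064] [-77.7 217.7  64. ] [[-88.0, 223.0], [-70.0, 231.0], [-66.0, 212.0], [-86.0, 202.0]]
[[-86.1, -17.4], [-79.8, -53.0], [-69.4, -51.1], [-59.4, -52.2], [-49.4, -53.4], [-39.4, -54.5], [-29.0, -52.6], [-19.0, -53.7], [-7.6, -45.6], [2.4, -46.7], [13.0, -44.8], [23.1, -45.9], [33.1, -47.1], [43.8, -45.1], [53.9, -46.3]]
```

Run:
```python
from h import *
im=cv2.imread("pics/side3.png").astype(int);b,g,r=im[...,0],im[...,1],im[...,2]
mk=((r>110)&(g<70)&(b<70)).astype(np.uint8);N,L,S,C=cv2.connectedComponentsWithStats(mk)
p=proj("side",W(-182.2,120.6,81))[0];print("knob pred",p.round(1),[C[k].round(1).tolist() for k in range(1,N) if S[k,4]>15 and np.hypot(*(C[k]-p))<25])
s=env.state();print(s["t"],s["wrist_force"].round(1))
print(env.job_done())
```

```text
knob pred [236.8 199.1] [[236.1, 198.8]]
16.575 [ 0.3  0.6 -0.5]
the job is handed in; nothing more can be done
None
```

I handed the job in at about 16.6 s: the guard is propped open with the stay's middle hole fully down over the peg, and the pallet is square and flush against the fence with its slot on the pin; the job returned no verdict.

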